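# Sort failed oil samples into quarantine and mark the bin

## Task

Clear the dark intake mat: stand the two red-capped failed samples upright in the grey reject bin and the green-capped passed sample upright in the green tray, setting each bottle down gently rather than dropping it. Only once all three bottles are sorted, hang the red-and-white quarantine marker astride the steel bar beside the reject bin, seated down on the bar and set down gently too. Leave everything else on the bench where it is.

Things in the scene. Friction and masses are not known exactly. Their poses are not given: they have to be found in the camera images.
- reject_a: 120 g to 280 g closed white plastic sample bottle, 125 mm tall, standing upright: body 58 mm in diameter up to 72 mm height, shoulder to 89 mm, then a neck and a cap 40 mm in diameter and 29 mm high (from 96 mm to 125 mm). Origin: centre of the underside, z up its axis. Red cap and wide red band: a failed sample. It starts in any of the three places on the mat.
- reject_b: 120 g to 280 g closed white plastic sample bottle, 125 mm tall, standing upright: body 58 mm in diameter up to 72 mm height, shoulder to 89 mm, then a neck and a cap 40 mm in diameter and 29 mm high (from 96 mm to 125 mm). Origin: centre of the underside, z up its axis. Red cap and wide red band: the other failed sample, same as reject_a.
- passed: 120 g to 280 g closed white plastic sample bottle, 125 mm tall, standing upright: body 58 mm in diameter up to 72 mm height, shoulder to 89 mm, then a neck and a cap 40 mm in diameter and 29 mm high (from 96 mm to 125 mm). Origin: centre of the underside, z up its axis. Green cap and wide green band: the passed sample.
- intake_mat: Fixed flat dark rubber mat, 110 mm (x) by 340 mm (y), 3 mm thick. The three bottles stand on it in a row along its y axis, about 110 mm apart. Origin: centre of the underside.
- pass_tray: Fixed low green square tray, 130 x 130 mm outside, 22 mm high, walls and floor 4 mm thick. Origin: centre of the underside, z up.
- reject_bin: Fixed open grey plastic bin with a red stripe, 130 mm (x) by 220 mm (y) outside, 60 mm high, walls and floor 4 mm thick; both failed bottles fit side by side along its y axis. Origin: centre of the bin's underside, z up. Along its +x side, 120 mm from the origin, runs the steel bar (see bar_mid).
- bar_mid (a point): Middle of the steel bar's TOP line, 115 mm above the bench. The horizontal bar is 12 mm in diameter, 240 mm long along the y axis of this point (same as the bin's y axis), on two 12 mm posts at y = -120 and +120 mm. The bin's wall is 55 mm from the bar's axis.
- marker: Loose rigid quarantine marker, about 80 g, standing like a tent: white grip bar on top, 24 (x) x 100 (y) x 22 mm (z 64 to 86 mm), two red panels 3 mm thick with white patches splaying down from it. Gap between panels 18 mm at the top, 44 mm at the foot (50 mm outside), open at both ends. Origin: centre of the underside, z up, y along the ridge. Same both ways round.
- marker_saddle (a point): Middle of the underside of the marker's grip bar, between the panels, 64 mm above the marker's origin: the face that comes to rest on the bar's top. Axes as the marker's.
- wash_bottle: Bystander: white bottle with a blue cap, 64 mm diameter, 160 mm tall. Origin: centre of the underside.
- beaker: Bystander: clear empty beaker, 72 mm diameter, 85 mm tall. Origin: centre of the underside.
- meter: Bystander: black hand-held meter with a green screen and keys, lying flat, 75 x 150 x 32 mm. Origin: centre of the underside.

How it is judged:
By the outcome, as a careful person would: the job done as asked, in the order asked, and still so for the second after the job is handed in, with the robot touching nothing.
It also fails if it takes over 72 s, if anything falls off the work surface, if the arm or the gripper's body presses on something with over 40 N, if the wrist force passes 120 N, or if a joint passes its speed limit or range.

## Robot

A 6-joint arm with a two-finger parallel gripper is mounted at the origin on the work surface. World frame = base frame: x ahead of the robot, y to its left, z up, the work surface at z = 0. Lengths are in m, angles in rad, forces in N, time in s.
With the tool pointing down it reaches from about 0.375 to 0.9 m from the base axis. Payload 3.1 kg.
Tool frame: the origin (TCP) lies at the very end of the fingers, on their centre line; the grasp point (between the pads) lies 19 mm behind it (manip.pinch_z is the distance from the TCP to the grasp point, in m); z points along the fingers, y is the direction in which the jaws open and shut (so a half turn about z gives the same grasp; the last joint's range is limited). The gripper opens to 85 mm and grips with 20 to 120 N. Pads are 22 mm wide; open, the fingers measure 114 mm over their backs; the gripper's body (76 mm by 85 mm) begins 54 mm behind the grasp point. The pads swing forward as they close: fully open they stand 13 mm farther back than shut.
Start: joints at [-1.446, 0.527, 1.433, -0, 1.181, -0.178], TCP at [0.186, -0.597, 0.231] pointing down, gripper open.
Joint ranges: [-3.08, 3.08], [-0.75, 2.2], [0.22, 2.44], [-1.43, 4.57], [0, 2.65], [-2.85, 2.85]. Speed limits (rad/s): [2.79, 2.79, 3.14, 3.14, 3.14, 3.14].

## Interface

Orientations are given as a unit quaternion [x, y, z, w].
In Python, from station import manip gives the robot as it stands.
- The arm moves only by the tool drive_tool, never from a script. Its argument "increments" is a list of rows, each a list of 7 numbers: the closure in counts, from 0 (fully open) to 255 (shut), then the shift along the tool's x, y, z in cm, then the turn, a rotation vector about the tool's x, y, z in rad. A call has 1 to 20 rows; each row is the pose to reach, as a shift and turn from the pose commanded when the call began, along the tool's axes at that moment; what a row does not reach only later rows make up. A row lasts 1/10 s, in which the tool goes at most 50 mm and 8.59 degrees, less where a joint would pass 70% of its speed; a pose out of reach is approached as far as the arm can. A call with a gripper value outside its range is refused whole. The fingers move at their own pace and stop on an object; "force" is the grip in N (left out, the last holds). Time passes only in rows, so rows that repeat a pose let the fingers close. It gives the time, the measured TCP pose, the force and the opening at its end, in the units of the state.
- manip.sense(): the state, without advancing time (a new reading comes with each control period).
- manip.snapshot(name): name is "side" or "top" or "wrist"; returns the picture (420x560x3 uint8, red, green, blue); there is no depth.
- manip.camera_model(name): a dict with "mtx" (3x3 intrinsics, pixels), "cam_to_world" (4x4, takes a point from camera to world coordinates). Camera axes: x right, y down, z forward; pixel columns grow to the right and rows downward; lengths in m; the calibration is good to about 2 mm. A picture is of the moment at which its call begins: read the wrist's pose just before it. camera_model takes no time and is no camera call; for the wrist camera it gives the pose at the moment of the call.
- manip.sign_off(): hands the job in, once; it reports no verdict.
The state is a dict: "t": time; "q": joint angles; "qd": joint speeds; "tau": joint torques, N m; "tcp_pos": TCP position; "tool_rot": TCP orientation; "force": force on the tool from outside, world axes, zero at the start; "ft_torque": the same for the moment, N m; "finger_gap": opening from 0.0 (shut) to 1.0 (fully open).
Only numpy, scipy, OpenCV 4.12 (cv2) and the standard library are available. Lean on these libraries where they do the work, as an engineer would, in place of code of your own. Each camera call takes 0.05 s, during which the arm holds its last target. There are 200 camera calls.

## Working session

There is one attempt and no reset: what is moved stays moved. The work goes in short steps, Python scripts to look and compute and a tool call to move; the robot and the scene stay as the last step left them, time stands still between calls to the robot, and variables do not carry over. Pictures are saved under pics/ and viewed, about 8 in all and at most 12, crops included, and the job is handed in when it is done.

Besides the shell and the picture viewer there is one more tool, called after "Emit:" by a JSON object that holds its "fn" and its "kwargs", one argument or row to a line. drive_tool: Moves the arm, as the interface text tells. Its arguments: {"type":"object","properties":{"increments":{"type":"array","items":{"type":"array","items":{"type":"number"}}},"force":{"type":"number"}},"required":["increments"]}

```bash
mkdir -p pics; ls
python3 - <<'E'
from station import manip
import cv2,numpy as np
s=manip.sense();print({k:np.round(v,3).tolist() for k,v in s.items()}, manip.pinch_z)
a=[]
for n in("top","side"):
    im=manip.snapshot(n);cv2.imwrite(f"pics/{n}0.png",im[:,:,::-1])
    c=manip.camera_model(n);print(n,np.round(c["mtx"],1).tolist(),np.round(c["cam_to_world"],3).tolist())
E
```

```text
pics
{'t': 0.0, 'q': [-1.446, 0.528, 1.434, 0.0, 1.181, -0.178], 'qd': [0.001, -0.0, 0.0, -0.001, -0.001, -0.001], 'tau': [-0.001, -44.235, -17.802, -0.0, 0.008, -0.0], 'tcp_pos': [0.186, -0.596, 0.23], 'tool_rot': [0.989, 0.151, 0.0, -0.001], 'force': [-0.198, 0.711, 0.774], 'ft_torque': [0.04, 0.028, 0.04], 'finger_gap': 0.998} 0.0187
top [[517.6, 0.0, 276.2], [0.0, 517.6, 203.7], [0.0, 0.0, 1.0]] [[0.017, -0.976, 0.216, 0.281], [-1.0, -0.017, 0.004, 0.085], [-0.001, -0.216, -0.976, 1.628], [0.0, 0.0, 0.0, 1.0]]
side [[445.3, 0.0, 281.2], [0.0, 445.3, 208.4], [0.0, 0.0, 1.0]] [[-0.714, -0.393, 0.579, -0.058], [-0.699, 0.429, -0.572, 0.743], [-0.023, -0.813, -0.582, 0.766], [0.0, 0.0, 0.0, 1.0]]
```

View pics/top0.png

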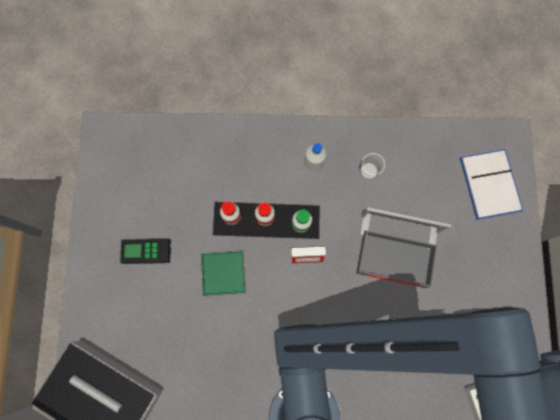

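View pics/side0.png

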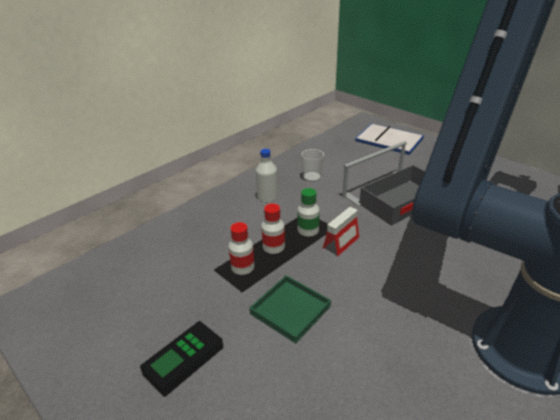

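```bash
cat > h.py <<'E'
import cv2,numpy as np
from station import manip
def ray(n,u,v,z,c=None):
    c=c or manip.camera_model(n);M=c["cam_to_world"];M=np.array(M)
    d=M[:3,:3]@np.linalg.inv(c["mtx"])@[u,v,1];o=M[:3,3]
    return o+d*(z-o[2])/d[2]
def blobs(im,col,amin=30):
    h=cv2.cvtColor(im,cv2.COLOR_RGB2HSV).astype(int);H,S,V=h[...,0],h[...,1],h[...,2]
    m={"red":((H<8)|(H>172))&(S>150)&(V>90),"green":(H>50)&(H<85)&(S>110)&(V>50),"dark":(V<35)}[col]
    n,l,st,ce=cv2.connectedComponentsWithStats(m.astype(np.uint8))
    return [(ce[i].round(1),st[i],l==i) for i in range(1,n) if st[i][4]>=amin]
E
python3 - <<'E'
from h import *
for n in("top","side"):
    im=cv2.imread(f"pics/{n}0.png")[:,:,::-1].copy()
    for col in("red","green","dark"):
        for ce,st,m in blobs(im,col):
            print(n,col,ce,st,[ray(n,*ce,z).round(3)[:2].tolist() for z in(0.003,.022,.1135)], [np.round(x,1) for x in cv2.minAreaRect(np.argwhere(m)[:,::-1].astype(np.float32))] if st[4]>300 else"")
a=cv2.imread("pics/top0.png")[190:300,285:460];b=cv2.imread("pics/side0.png")[130:265,310:450]
cv2.imwrite("pics/c1.png",cv2.resize(a,None,fx=4.5,fy=4.5,interpolation=cv2.INTER_CUBIC))
cv2.imwrite("pics/c2.png",cv2.resize(b,None,fx=4.4,fy=4.4,interpolation=cv2.INTER_CUBIC))
E
```

```text
top red [227.8 207.7] [221 202  14  13 143] [[0.625, 0.247], [0.621, 0.245], [0.602, 0.236]] 
top red [264.1 208.8] [258 203  13  13 142] [[0.623, 0.131], [0.619, 0.13], [0.6, 0.127]] 
top green [302.7 215.4] [297 209  13  14 146] [[0.604, 0.007], [0.6, 0.007], [0.582, 0.012]] 
top green [147.  249.8] [144 242   7  17  83] [[0.485, 0.497], [0.482, 0.492], [0.471, 0.469]] 
top green [154.2 249.5] [152 242   6  16  84] [[0.486, 0.474], [0.484, 0.47], [0.472, 0.448]] 
top green [132.6 250.4] [125 244  16  13 187] [[0.482, 0.542], [0.48, 0.537], [0.468, 0.511]] 
top green [222.6 272.5] [203 253  40  40 962] [[0.418, 0.256], [0.416, 0.254], [0.408, 0.244]] [array([222.7, 273. ]), array([38.7, 39. ]), np.float64(86.8)]
top dark [549.7 296. ] [543 241  15 110 520] [[0.363, -0.759], [0.362, -0.749], [0.357, -0.701]] [array([549.6, 295.6]), array([109.5,   5. ]), np.float64(84.4)]
top dark [ 48.8 410.1] [ 33 399  35  21 178] [[0.005, 0.753], [0.008, 0.745], [0.023, 0.708]] 
side red [406.2 208.1] [401 203  12  11  72] [[0.433, -0.254], [0.421, -0.229], [0.362, -0.11]] 
side red [271.8 211.7] 
[... 1472 characters left out ...]
751], [1.009, -2.321]] 
side dark [488.2  64.2] [474  37  28  59 316] [[0.809, -1.658], [0.787, -1.598], [0.683, -1.31]] [array([487.3,  65.9]), array([ 8.6, 61.3]), np.float64(21.3)]
side dark [465.  125.2] [452 103  26  52 193] [[0.562, -0.89], [0.547, -0.849], [0.473, -0.653]] 
side dark [449.1 170.2] [443 156  14  27 140] [[0.445, -0.535], [0.432, -0.503], [0.372, -0.349]] 
side dark [266.1 261.8] [217 225  98  66 960] [[0.567, 0.185], [0.551, 0.199], [0.476, 0.266]] [array([266.4, 256.4]), array([31.1, 98.2]), np.float64(58.0)]
side dark [183.8 359.4] [ 141  322   81   74 1843] [[0.48, 0.499], [0.467, 0.505], [0.402, 0.534]] [array([181.6, 356.5]), array([37.9, 81.4]), np.float64(50.2)]
```

View pics/c1.png

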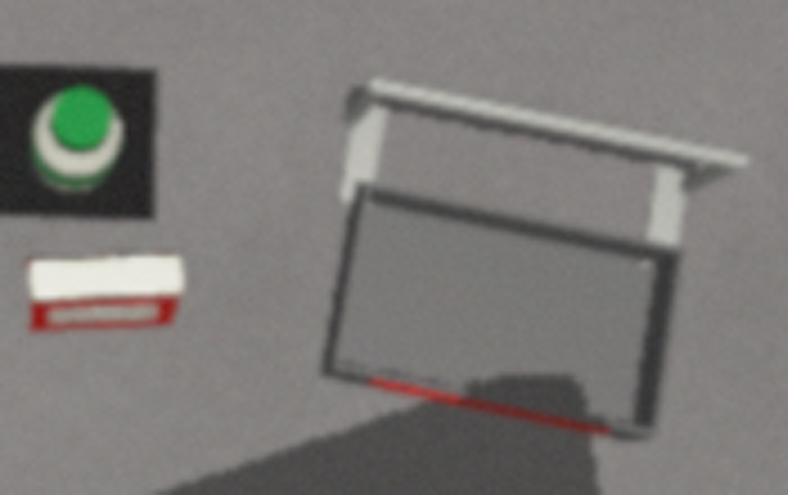

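View pics/c2.png

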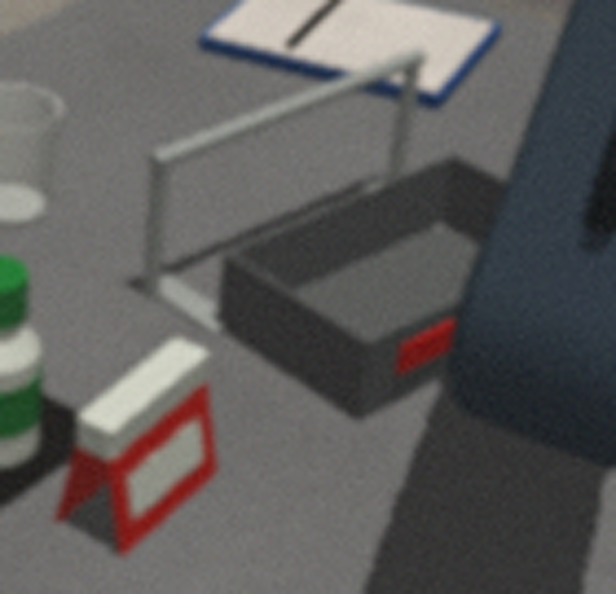

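Run:
```python
from h import *
f=lambda p,z:ray("top",(p[0]+.5)/4.5-.5+285,(p[1]+.5)/4.5-.5+190,z)
g=lambda p,z:ray("side",(p[0]+.5)/4.4-.5+310,(p[1]+.5)/4.4-.5+130,z)
def q(n,L):
    L=np.array(L);print(n,L.round(4).tolist(),"mean",L.mean(0).round(4),"edges",np.linalg.norm(np.roll(L,-1,0)-L,axis=1).round(3), "ang",[round(float(np.degrees(np.arctan2(*(L[(i+1)%len(L)]-L[i])[[1,0]]))),1) for i in range(len(L))])
q("bin",[f(p,.06)[:2] for p in[(358,187),(680,252),(652,437),(323,373)]])
q("bar",[f(p,.109)[:2] for p in[(370,86),(748,160)]])
q("barside",[g(p,.109)[:2] for p in[(155,155),(422,57)]])
q("mk",[f(p,.086)[:2] for p in[(29,260),(183,255),(185,290),(31,298)]])
q("mkside",[g(p,.086)[:2] for p in[(78,416),(178,338),(210,353),(112,436)]])
q("binside",[g(p,.06)[:2] for p in[(225,255),(452,158)]])
# tray rim from side/top extremes
for n in("top","side"):
    im=cv2.imread(f"pics/{n}0.png")[:,:,::-1].copy()
    m=max((b for b in blobs(im,"green") if b[0][1]>200 and b[0][0]>200),key=lambda b:b[1][4])[2]
    r=cv2.boxPoints(cv2.minAreaRect(np.argwhere(m)[:,::-1].astype(np.float32))) if n=="top" else cv2.approxPolyDP(cv2.findContours(m.astype(np.uint8),0,2)[0][0],8,True)[:,0]
    q("tray "+n,[ray(n,*p,.022)[:2] for p in r])
```

```text
bin [[0.5465, -0.1795], [0.5056, -0.3967], [0.3812, -0.3719], [0.4199, -0.1536]] mean [ 0.4633 -0.2754] edges [0.221 0.127 0.222 0.129] ang [-100.7, 168.7, 80.0, -11.6]
bar [[0.6065, -0.1805], [0.5607, -0.4296]] mean [ 0.5836 -0.3051] edges [0.253 0.253] ang [-100.4, 79.6]
barside [[0.6114, -0.1841], [0.556, -0.4224]] mean [ 0.5837 -0.3033] edges [0.245 0.245] ang [-103.1, 76.9]
mk [[0.4891, 0.0448], [0.4942, -0.0577], [0.4708, -0.0589], [0.4638, 0.0432]] mean [ 0.4795 -0.0071] edges [0.103 0.023 0.102 0.025] ang [-87.1, -176.9, 94.0, 3.6]
mkside [[0.4864, 0.0456], [0.4912, -0.0535], [0.4681, -0.054], [0.4608, 0.0469]] mean [ 0.4766 -0.0038] edges [0.099 0.023 0.101 0.026] ang [-87.2, -178.9, 94.2, -2.9]
binside [[0.5469, -0.1802], [0.5039, -0.3897]] mean [ 0.5254 -0.285 ] edges [0.214 0.214] ang [-101.6, 78.4]
tray top [[0.4701, 0.3194], [0.4789, 0.1985], [0.3602, 0.1882], [0.3517, 0.3071]] mean [0.4152 0.2533] edges [0.121 0.119 0.119 0.119] ang [-85.8, -175.0, 94.1, 5.9]
tray side [[0.4696, 0.2131], [0.4662, 0.3272], [0.3466, 0.3175], [0.358, 0.2018]] mean [0.4101 0.2649] edges [0.114 0.12  0.116 0.112] ang [91.7, -175.4, -84.4, 5.8]
```

```bash
cat >> h.py <<'E'
from scipy.spatial.transform import Rotation as Ro
def go(*pts):  # (x,y,z,xdir_deg) -> shift cm in tool axes, turn about tool z
    s=manip.sense();R=Ro.from_quat(s["tool_rot"]);X=R.as_matrix()
    yaw=np.degrees(np.arctan2(X[1,0],X[0,0]))
    print("t",round(s["t"],2),"tcp",np.round(s["tcp_pos"],4),"yaw",yaw.round(2),"F",np.round(s["force"],1),"gap",np.round(s["finger_gap"],3),"q",np.round(s["q"],2))
    for p in pts:
        turn=-(np.radians((p[3]-yaw+180)%360-180))
        print((X.T@(np.array(p[:3])-s["tcp_pos"])*100).round(2),"turn z",round(turn,3), "dist",np.linalg.norm(np.array(p[:3])-s["tcp_pos"]).round(3))
E
python3 -c "
from h import *
go((.58,.012,.20,79.3),(.58,.012,.095,79.3))"
```

```text
t 0.1 tcp [ 0.1863 -0.5959  0.2304] yaw 17.35 F [ 0.3 -0.1  0.5] gap 0.996 q [-1.45  0.53  1.43 -0.    1.18 -0.18]
[ 55.7  -46.28   3.15] turn z -1.081 dist 0.725
[ 55.7  -46.26  13.65] turn z -1.081 dist 0.737
```

Emit:
{"fn": "drive_tool", "kwargs": {
  "increments": [
    [0,55.7,-46.28,3.15,0,0,-1.08],
    [0,55.7,-46.28,3.15,0,0,-1.08],
    [0,55.7,-46.28,3.15,0,0,-1.08],
    [0,55.7,-46.28,3.15,0,0,-1.08],
    [0,55.7,-46.28,3.15,0,0,-1.08],
    [0,55.7,-46.28,3.15,0,0,-1.08],
    [0,55.7,-46.28,3.15,0,0,-1.08],
    [0,55.7,-46.28,3.15,0,0,-1.08],
    [0,55.7,-46.28,3.15,0,0,-1.08],
    [0,55.7,-46.28,3.15,0,0,-1.08],
    [0,55.7,-46.28,3.15,0,0,-1.08],
    [0,55.7,-46.28,3.15,0,0,-1.08],
    [0,55.7,-46.28,3.15,0,0,-1.08],
    [0,55.7,-46.28,3.15,0,0,-1.08],
    [0,55.7,-46.28,3.15,0,0,-1.08],
    [0,55.7,-46.28,3.15,0,0,-1.08],
    [0,55.7,-46.28,3.15,0,0,-1.08],
    [0,55.7,-46.28,3.15,0,0,-1.08]
  ],
  "force": 40
}}

```text
t: 1.9
tcp_pos: [0.5792, 0.0105, 0.1995]
tool_rot: [0.771, 0.637, -0.001, -0.0]
force: [-0.3, -0.5, 0.7]
finger_gap: 1.0
```

```bash
python3 -c "
from h import *
go((.58,.012,.11,79.3),(.58,.012,.095,79.3))
c=manip.camera_model('wrist');im=manip.snapshot('wrist');cv2.imwrite('pics/w1.png',im[:,:,::-1])
for col in('red','green'):
  for ce,st,m in blobs(im,col,200): print(col,ce,st,[ray('wrist',*ce,z,c).round(3)[:2] for z in(.1135,.128)])
"
```

```text
t 1.9 tcp [0.5792 0.0105 0.1995] yaw 79.18 F [-0.3 -0.5  0.7] gap 1.0 q [-0.17  0.51  1.58 -0.    1.06  0.01]
[0.17 0.07 8.95] turn z -0.002 dist 0.09
[ 0.17  0.07 10.45] turn z -0.002 dist 0.105
red [272.8  29. ] [ 238    0   70   67 3770] [array([0.6  , 0.127]), array([0.6  , 0.124])]
red [193.8 217.9] [ 165  166   59  115 1878] [array([0.522, 0.019]), array([0.526, 0.022])]
green [276.6 213.3] [ 247  182   60   62 2804] [array([0.58 , 0.011]), array([0.581, 0.015])]
```

View pics/w1.png

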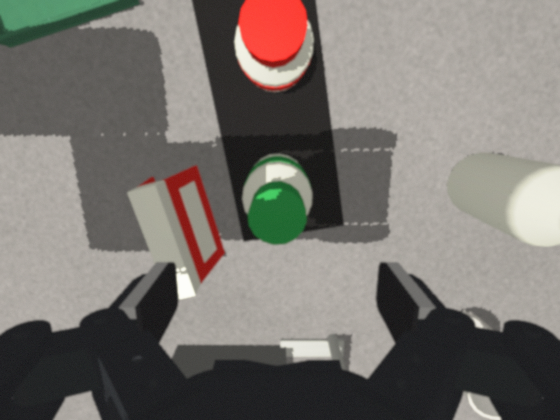

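Emit:
{"fn": "drive_tool", "kwargs": {
  "increments": [
    [0,0.17,0.07,4,0,0,0],
    [0,0.17,0.07,7.5,0,0,0],
    [0,0.17,0.07,9.5,0,0,0],
    [0,0.17,0.07,10.4,0,0,0],
    [0,0.17,0.07,10.4,0,0,0],
    [255,0.17,0.07,10.4,0,0,0],
    [255,0.17,0.07,10.4,0,0,0],
    [255,0.17,0.07,10.4,0,0,0],
    [255,0.17,0.07,10.4,0,0,0],
    [255,0.17,0.07,10.4,0,0,0],
    [255,0.17,0.07,10.4,0,0,0],
    [255,0.17,0.07,10.4,0,0,0]
  ],
  "force": 40
}}

```text
t: 3.15
tcp_pos: [0.5815, 0.0129, 0.0971]
tool_rot: [0.77, 0.638, 0.0, 0.001]
force: [-1.9, -0.9, 6.6]
finger_gap: 0.459
```

```bash
python3 -c "
from h import *
go((.58,.012,.18,79.3),(.416,.254,.18,79.3),(.416,.254,.097,79.3))"
```

```text
t 3.15 tcp [0.5815 0.0129 0.0971] yaw 79.25 F [-1.9 -0.9  6.6] gap 0.459 q [-0.17  0.65  1.65 -0.    0.83  0.02]
[-0.11 -0.12 -8.29] turn z -0.001 dist 0.083
[ 20.6  -20.74  -8.32] turn z -0.001 dist 0.304
[ 2.060e+01 -2.076e+01 -2.000e-02] turn z -0.001 dist 0.292
```

Emit:
{"fn": "drive_tool", "kwargs": {
  "increments": [
    [255,0,0,-1.5,0,0,0],
    [255,0,0,-4,0,0,0],
    [255,0,0,-8,0,0,0],
    [255,1.5,-1.5,-10,0,0,0],
    [255,4,-4,-10,0,0,0],
    [255,7.3,-7.3,-10,0,0,0],
    [255,10.6,-10.7,-10,0,0,0],
    [255,14,-14.1,-10,0,0,0],
    [255,17.3,-17.4,-10,0,0,0],
    [255,19.5,-19.6,-10,0,0,0],
    [255,20.6,-20.75,-9,0,0,0],
    [255,20.6,-20.75,-6,0,0,0],
    [255,20.6,-20.75,-3.5,0,0,0],
    [255,20.6,-20.75,-2,0,0,0],
    [255,20.6,-20.75,-1,0,0,0],
    [255,20.6,-20.75,-1,0,0,0],
    [255,20.6,-20.75,-1,0,0,0]
  ]
}}

```text
t: 4.85
tcp_pos: [0.4161, 0.2541, 0.1061]
tool_rot: [0.77, 0.638, 0.0, 0.0]
force: [0.2, 0.2, -1.9]
finger_gap: 0.454
```

```bash
python3 -c "
from h import *
go((.416,.254,.098,79.3))
im=manip.snapshot('side');cv2.imwrite('pics/s1.png',cv2.resize(im[150:350,160:420],None,fx=3,fy=3)[:,:,::-1])"
```

```text
t 4.85 tcp [0.4161 0.2541 0.1061] yaw 79.23 F [ 0.2  0.2 -1.9] gap 0.454 q [ 0.32  0.55  1.89 -0.    0.7   0.51]
[-0.01 -0.01  0.81] turn z -0.001 dist 0.008
```

View pics/s1.png

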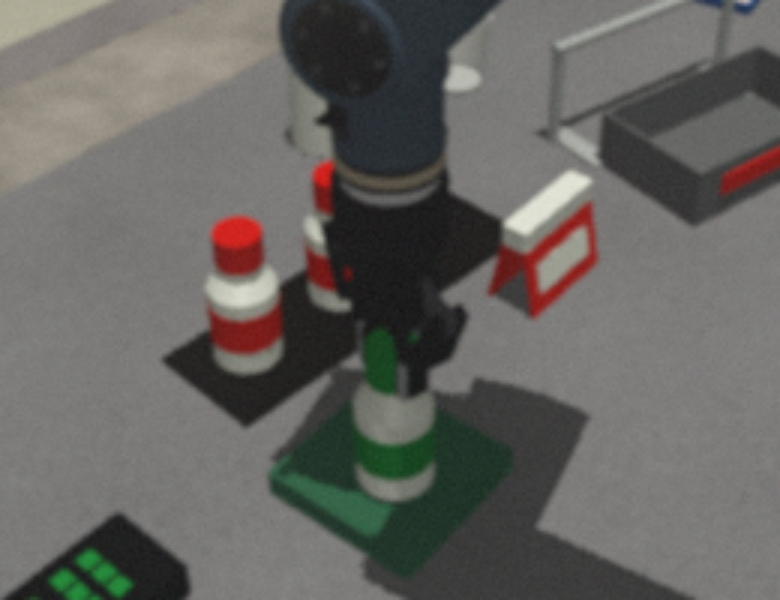

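Emit:
{"fn": "drive_tool", "kwargs": {
  "increments": [
    [255,0,0,0.4,0,0,0],
    [255,0,0,0.6,0,0,0],
    [255,0,0,0.75,0,0,0],
    [255,0,0,0.85,0,0,0],
    [255,0,0,0.9,0,0,0],
    [255,0,0,0.9,0,0,0]
  ]
}}

```text
t: 5.5
tcp_pos: [0.4158, 0.2542, 0.0981]
tool_rot: [0.77, 0.638, 0.0, 0.0]
force: [-2.3, 0.1, 10.2]
finger_gap: 0.456
```

Emit:
{"fn": "drive_tool", "kwargs": {
  "increments": [
    [255,0,0,0.8,0,0,0],
    [120,0,0,0.8,0,0,0],
    [90,0,0,0.8,0,0,0],
    [40,0,0,0.8,0,0,0],
    [0,0,0,0.8,0,0,0],
    [0,0,0,0.8,0,0,0],
    [0,0,0,-1.5,0,0,0],
    [0,0,0,-6,0,0,0],
    [0,0,0,-10,0,0,0]
  ]
}}

```text
t: 6.4
tcp_pos: [0.4153, 0.2537, 0.1975]
tool_rot: [0.77, 0.638, -0.001, -0.0]
force: [0.1, 0.9, -0.9]
finger_gap: 1.0
```

```bash
python3 -c "
from h import *
go((.601,.2355,.2,79.3),(.601,.2355,.096,79.3))"
```

```text
t 6.4 tcp [0.4153 0.2537 0.1975] yaw 79.22 F [ 0.1  0.9 -0.9] gap 1.0 q [ 0.32  0.39  1.81 -0.    0.94  0.51]
[ 1.68 18.58 -0.28] turn z -0.001 dist 0.187
[ 1.69 18.6  10.12] turn z -0.001 dist 0.212
```

Emit:
{"fn": "drive_tool", "kwargs": {
  "increments": [
    [0,0.4,4,-0.3,0,0,0],
    [0,0.8,9,-0.3,0,0,0],
    [0,1.3,14,-0.3,0,0,0],
    [0,1.69,17.6,-0.3,0,0,0],
    [0,1.69,18.59,0,0,0,0],
    [0,1.69,18.59,4,0,0,0],
    [0,1.69,18.59,7.5,0,0,0],
    [0,1.69,18.59,9.4,0,0,0],
    [0,1.69,18.59,10,0,0,0],
    [0,1.69,18.59,10,0,0,0],
    [255,1.69,18.59,10,0,0,0],
    [255,1.69,18.59,10,0,0,0],
    [255,1.69,18.59,10,0,0,0],
    [255,1.69,18.59,10,0,0,0],
    [255,1.69,18.59,10,0,0,0],
    [255,1.69,18.59,10,0,0,0],
    [255,1.69,18.59,10,0,0,0]
  ],
  "force": 40
}}

```text
t: 8.1
tcp_pos: [0.6021, 0.2361, 0.0983]
tool_rot: [0.77, 0.638, 0.001, 0.0]
force: [-0.6, 0.7, 5.4]
finger_gap: 0.459
```

```bash
python3 -c "
from h import *
b=np.array([.463,-.275]);y=np.array([np.sin(np.radians(10.7)),np.cos(np.radians(10.7))])
for s in(-1,1):
  p=b+y*.052*s;print(p);go((.45,.12,.25,79.3),(*p,.25,79.3),(*p,.106,79.3))"
```

```text
[ 0.45334534 -0.32609587]
t 8.1 tcp [0.6021 0.2361 0.0983] yaw 79.23 F [-0.6  0.7  5.4] gap 0.459 q [0.2  0.72 1.48 0.   0.94 0.39]
[-14.24 -12.74 -15.2 ] turn z -0.001 dist 0.244
[-58.    -4.08 -15.23] turn z -0.001 dist 0.601
[-58.01  -4.1   -0.83] turn z -0.001 dist 0.582
[ 0.47265466 -0.22390413]
t 8.1 tcp [0.6021 0.2361 0.0983] yaw 79.23 F [-0.6  0.7  5.4] gap 0.459 q [0.2  0.72 1.48 0.   0.94 0.39]
[-14.24 -12.74 -15.2 ] turn z -0.001 dist 0.244
[-47.6   -4.09 -15.22] turn z -0.001 dist 0.501
[-47.61  -4.12  -0.82] turn z -0.001 dist 0.478
```

Emit:
{"fn": "drive_tool", "kwargs": {
  "increments": [
    [255,0,0,-1.5,0,0,0],
    [255,0,0,-5,0,0,0],
    [255,0,0,-9.5,0,0,0],
    [255,0,0,-14,0,0,0],
    [255,-2,-0.1,-15.2,0,0,0],
    [255,-5,-0.4,-15.2,0,0,0],
    [255,-9,-0.6,-15.2,0,0,0],
    [255,-13.5,-0.9,-15.2,0,0,0],
    [255,-18,-1.3,-15.2,0,0,0],
    [255,-22.5,-1.6,-15.2,0,0,0],
    [255,-27,-1.9,-15.2,0,0,0],
    [255,-31.5,-2.2,-15.2,0,0,0],
    [255,-36,-2.5,-15.2,0,0,0],
    [255,-40.5,-2.8,-15.2,0,0,0],
    [255,-45,-3.2,-15.2,0,0,0],
    [255,-49.5,-3.5,-15.2,0,0,0],
    [255,-53.5,-3.8,-15.2,0,0,0],
    [255,-56.5,-4,-15.2,0,0,0],
    [255,-58,-4.09,-15,0,0,0],
    [255,-58,-4.09,-12.5,0,0,0]
  ]
}}

```text
t: 10.1
tcp_pos: [0.4534, -0.3301, 0.2238]
tool_rot: [0.771, 0.636, 0.0, 0.004]
force: [1.7, 0.3, -2.4]
finger_gap: 0.455
```

```bash
python3 -c "
from h import *
go((.4533,-.326,.107,79.3),(.4533,-.326,.099,79.3))
c=manip.camera_model('wrist');im=manip.snapshot('wrist');cv2.imwrite('pics/w2.png',im[:,:,::-1])"
```

```text
t 10.1 tcp [ 0.4534 -0.3301  0.2238] yaw 79.05 F [ 1.7  0.3 -2.4] gap 0.455 q [-0.83  0.45  1.61 -0.    1.08 -0.64]
[ 0.46 -0.16 11.67] turn z -0.004 dist 0.117
[ 0.46 -0.16 12.47] turn z -0.004 dist 0.125
```

View pics/w2.png

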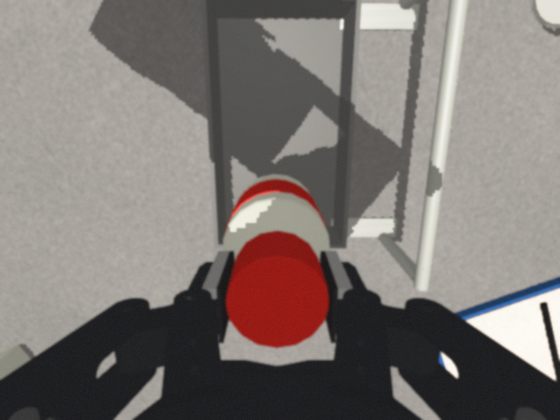

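Emit:
{"fn": "drive_tool", "kwargs": {
  "increments": [
    [255,0,0,2.5,0,0,0],
    [255,0,0,6.5,0,0,0],
    [255,0,0,9.5,0,0,0],
    [255,0,0,11,0,0,0],
    [255,0,0,11.3,0,0,0],
    [255,0,0,11.3,0,0,0],
    [255,0,0,11.3,0,0,0]
  ]
}}

```text
t: 10.85
tcp_pos: [0.4535, -0.3264, 0.1098]
tool_rot: [0.77, 0.638, 0.0, 0.001]
force: [-0.2, 0.8, -1.2]
finger_gap: 0.455
```

Emit:
{"fn": "drive_tool", "kwargs": {
  "increments": [
    [255,0,0,0.45,0,0,0],
    [255,0,0,0.75,0,0,0],
    [255,0,0,0.9,0,0,0],
    [255,0,0,1,0,0,0],
    [255,0,0,1.06,0,0,0],
    [255,0,0,1.1,0,0,0],
    [255,0,0,1.1,0,0,0]
  ]
}}

```text
t: 11.55
tcp_pos: [0.4528, -0.3265, 0.0993]
tool_rot: [0.77, 0.638, -0.0, 0.0]
force: [-2.1, 1.2, 8.0]
finger_gap: 0.457
```

Seated as predicted. Release and go for the other.

Emit:
{"fn": "drive_tool", "kwargs": {
  "increments": [
    [255,0,0,-0.1,0,0,0],
    [120,0,0,-0.1,0,0,0],
    [90,0,0,-0.1,0,0,0],
    [40,0,0,-0.1,0,0,0],
    [0,0,0,-0.1,0,0,0],
    [0,0,0,-0.1,0,0,0],
    [0,0,0,-2,0,0,0],
    [0,0,0,-6,0,0,0],
    [0,0,0,-10,0,0,0],
    [0,0,0,-11,0,0,0],
    [0,0,0,-11,0,0,0]
  ]
}}

```text
t: 12.65
tcp_pos: [0.4538, -0.3271, 0.2097]
tool_rot: [0.77, 0.638, 0.0, 0.002]
force: [0.3, 0.1, 0.4]
finger_gap: 1.001
```

```bash
python3 -c "
from h import *
go((.599,.1275,.2,79.3),(.599,.1275,.097,79.3))"
```

```text
t 12.65 tcp [ 0.4538 -0.3271  0.2097] yaw 79.23 F [0.3 0.1 0.4] gap 1.001 q [-0.82  0.46  1.63  0.    1.05 -0.64]
[47.38  5.77  0.86] turn z -0.001 dist 0.477
[47.41  5.73 11.16] turn z -0.001 dist 0.49
```

Emit:
{"fn": "drive_tool", "kwargs": {
  "increments": [
    [0,4,0.5,0,0,0,0],
    [0,8.5,1,0,0,0,0],
    [0,13,1.6,0,0,0,0],
    [0,17.5,2.1,0,0,0,0],
    [0,22,2.7,0,0,0,0],
    [0,26.5,3.2,0,0,0,0],
    [0,31,3.8,0,0,0,0],
    [0,35.5,4.3,0,0,0,0],
    [0,40,4.9,0,0,0,0],
    [0,44,5.4,0,0,0,0],
    [0,47,5.7,0,0,0,0],
    [0,47.4,5.75,0.5,0,0,0],
    [0,47.4,5.75,4,0,0,0],
    [0,47.4,5.75,8,0,0,0],
    [0,47.4,5.75,10.5,0,0,0],
    [0,47.4,5.75,11.1,0,0,0],
    [0,47.4,5.75,11.1,0,0,0]
  ]
}}

```text
t: 14.35
tcp_pos: [0.5964, 0.1278, 0.0947]
tool_rot: [0.771, 0.637, -0.002, -0.001]
force: [0.7, -0.0, -0.5]
finger_gap: 1.002
```

Emit:
{"fn": "drive_tool", "kwargs": {
  "increments": [
    [255,0,0,0,0,0,0],
    [255,0,0,0,0,0,0],
    [255,0,0,0,0,0,0],
    [255,0,0,0,0,0,0],
    [255,0,0,0,0,0,0],
    [255,0,0,0,0,0,0],
    [255,0,0,0,0,0,0]
  ],
  "force": 40
}}

```text
t: 15.05
tcp_pos: [0.5991, 0.1286, 0.0984]
tool_rot: [0.77, 0.638, 0.001, 0.001]
force: [-0.4, -0.0, 6.2]
finger_gap: 0.456
```

```bash
python3 -c "
from h import *
go((.4727,-.2235,.25,79.3),(.4727,-.2235,.109,79.3))"
```

```text
t 15.05 tcp [0.5991 0.1286 0.0984] yaw 79.24 F [-0.4 -0.   6.2] gap 0.456 q [ 0.03  0.68  1.57 -0.    0.88  0.22]
[-36.95  -5.8  -15.2 ] turn z -0.001 dist 0.404
[-36.95  -5.84  -1.1 ] turn z -0.001 dist 0.374
```

Emit:
{"fn": "drive_tool", "kwargs": {
  "increments": [
    [255,0,0,-1.5,0,0,0],
    [255,0,0,-5,0,0,0],
    [255,0,0,-9.5,0,0,0],
    [255,0,0,-14,0,0,0],
    [255,-2,-0.3,-15.2,0,0,0],
    [255,-5,-0.8,-15.2,0,0,0],
    [255,-9,-1.4,-15.2,0,0,0],
    [255,-13.5,-2.1,-15.2,0,0,0],
    [255,-18,-2.8,-15.2,0,0,0],
    [255,-22.5,-3.5,-15.2,0,0,0],
    [255,-27,-4.2,-15.2,0,0,0],
    [255,-31.5,-4.9,-15.2,0,0,0],
    [255,-35,-5.5,-15.2,0,0,0],
    [255,-36.95,-5.82,-15.2,0,0,0],
    [255,-36.95,-5.82,-15.2,0,0,0],
    [255,-36.95,-5.82,-12,0,0,0],
    [255,-36.95,-5.82,-8,0,0,0],
    [255,-36.95,-5.82,-4,0,0,0],
    [255,-36.95,-5.82,-1.5,0,0,0],
    [255,-36.95,-5.82,-1.2,0,0,0]
  ]
}}

```text
t: 17.05
tcp_pos: [0.4698, -0.2208, 0.1061]
tool_rot: [0.77, 0.638, -0.001, -0.004]
force: [-0.4, -0.3, -1.8]
finger_gap: 0.454
```

Emit:
{"fn": "drive_tool", "kwargs": {
  "increments": [
    [255,0,0,0,0,0,0],
    [255,0,0,0,0,0,0]
  ]
}}

```text
t: 17.25
tcp_pos: [0.473, -0.2237, 0.1103]
tool_rot: [0.77, 0.638, 0.0, 0.001]
force: [0.1, 0.4, -1.9]
finger_gap: 0.455
```

Emit:
{"fn": "drive_tool", "kwargs": {
  "increments": [
    [255,0,0,0.45,0,0,0],
    [255,0,0,0.75,0,0,0],
    [255,0,0,0.9,0,0,0],
    [255,0,0,1,0,0,0],
    [255,0,0,1.07,0,0,0],
    [255,0,0,1.13,0,0,0],
    [255,0,0,1.13,0,0,0]
  ]
}}

```text
t: 17.95
tcp_pos: [0.4719, -0.2237, 0.0993]
tool_rot: [0.77, 0.638, 0.0, 0.0]
force: [-1.6, 1.7, 10.2]
finger_gap: 0.456
```

Emit:
{"fn": "drive_tool", "kwargs": {
  "increments": [
    [255,0,0,-0.1,0,0,0],
    [120,0,0,-0.1,0,0,0],
    [90,0,0,-0.1,0,0,0],
    [40,0,0,-0.1,0,0,0],
    [0,0,0,-0.1,0,0,0],
    [0,0,0,-0.1,0,0,0],
    [0,0,0,-2,0,0,0],
    [0,0,0,-6,0,0,0],
    [0,0,0,-10,0,0,0],
    [0,0,0,-14,0,0,0],
    [0,0,0,-14,0,0,0]
  ]
}}

```text
t: 19.05
tcp_pos: [0.4748, -0.2257, 0.243]
tool_rot: [0.77, 0.638, 0.001, 0.006]
force: [0.2, -0.4, 0.1]
finger_gap: 1.001
```

```bash
python3 -c "
from h import *
go((.478,-.0055,.2,93.3))"
```

```text
t 19.05 tcp [ 0.4748 -0.2257  0.243 ] yaw 79.24 F [ 0.2 -0.4  0.1] gap 1.001 q [-0.66  0.37  1.68  0.    1.08 -0.47]
[21.71 -3.85  4.13] turn z -0.245 dist 0.224
```

Emit:
{"fn": "drive_tool", "kwargs": {
  "increments": [
    [0,4,-0.7,0,0,0,0],
    [0,8.5,-1.5,0.5,0,0,-0.1],
    [0,13,-2.3,1.5,0,0,-0.2],
    [0,17.5,-3.1,3,0,0,-0.245],
    [0,20.5,-3.6,4,0,0,-0.245],
    [0,21.7,-3.85,4,0,0,-0.245],
    [0,21.7,-3.85,4,0,0,-0.245],
    [0,21.7,-3.85,4,0,0,-0.245]
  ]
}}

```text
t: 19.85
tcp_pos: [0.4751, -0.004, 0.1977]
tool_rot: [0.687, 0.727, 0.0, 0.001]
force: [0.9, -0.5, 0.5]
finger_gap: 0.999
```

```bash
python3 -c "
from h import *
go((.478,-.0055,.11,93.3),(.478,-.0055,.067,93.3))
c=manip.camera_model('wrist');im=manip.snapshot('wrist');cv2.imwrite('pics/w3.png',im[:,:,::-1])
h=cv2.cvtColor(im,cv2.COLOR_RGB2HSV).astype(int)
m=((h[...,1]<40)&(h[...,2]>175)).astype(np.uint8)
n,l,st,ce=cv2.connectedComponentsWithStats(m)
for i in range(1,n):
  if st[i][4]>400:
    r=cv2.boxPoints(cv2.minAreaRect(np.argwhere(l==i)[:,::-1].astype(np.float32)))
    w=np.array([ray('wrist',*p,.086,c)[:2] for p in r])
    print(st[i],r.round().tolist(),w.round(4).tolist(),w.mean(0).round(4))
"
```

```text
t 19.85 tcp [ 0.4751 -0.004   0.1977] yaw 93.27 F [ 0.9 -0.5  0.5] gap 0.999 q [-0.24  0.38  1.84 -0.    0.93 -0.3 ]
[-0.16  0.27  8.77] turn z -0.0 dist 0.088
[-0.16  0.26 13.07] turn z -0.0 dist 0.131
[  231     0   121   142 11952] [[228.0, 128.0], [246.0, -13.0], [353.0, 0.0], [335.0, 142.0]] [[0.437, 0.0521], [0.4475, 0.1443], [0.5191, 0.1404], [0.5167, 0.0468]] [0.4801 0.0959]
[    0     0   560   376 91256] [[-0.0, 0.0], [559.0, 0.0], [559.0, 375.0], [0.0, 375.0]] [[0.2834, 0.127], [0.657, 0.1484], [0.7438, -0.1506], [0.2326, -0.1796]] [ 0.4792 -0.0137]
[ 56 393  43  27 733] [[56.0, 393.0], [98.0, 393.0], [98.0, 419.0], [56.0, 419.0]] [[0.2813, -0.1971], [0.3204, -0.1949], [0.3177, -0.2257], [0.2776, -0.228]] [ 0.2993 -0.2114]
[455 393  44  27 797] [[455.0, 393.0], [498.0, 393.0], [498.0, 419.0], [455.0, 419.0]] [[0.6527, -0.1761], [0.6928, -0.1738], [0.7, -0.2041], [0.6589, -0.2064]] [ 0.6761 -0.1901]
```

View pics/w3.png

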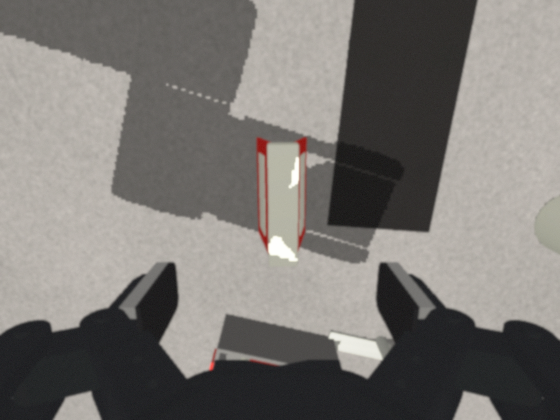

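```bash
python3 -c "
from h import *
c=manip.camera_model('wrist')
for p in [(283,142),(283,235),(283,248),(283,262)]: print(p,ray('wrist',*p,.086,c).round(4),ray('wrist',*p,.064,c).round(4))
print(np.round(c['cam_to_world'],3).tolist())
go((.478,-.0055,.11,93.3))"
```

```text
(283, 142) [0.4785 0.0441 0.086 ] [0.479  0.0424 0.064 ]
(283, 235) [ 0.483  -0.0294  0.086 ] [ 0.4839 -0.0375  0.064 ]
(283, 248) [ 0.4837 -0.0407  0.086 ] [ 0.4846 -0.0497  0.064 ]
(283, 262) [ 0.4844 -0.0531  0.086 ] [ 0.4854 -0.0632  0.064 ]
[[0.998, 0.054, 0.016, 0.473], [0.056, -0.961, -0.271, 0.063], [0.001, 0.272, -0.962, 0.34], [0.0, 0.0, 0.0, 1.0]]
t 19.9 tcp [ 0.4753 -0.0044  0.1979] yaw 93.21 F [ 0.2 -0.1 -0.4] gap 0.999 q [-0.24  0.38  1.84 -0.    0.93 -0.3 ]
[-0.12  0.25  8.79] turn z -0.002 dist 0.088
```

Emit:
{"fn": "drive_tool", "kwargs": {
  "increments": [
    [0,-0.12,0.45,3,0,0,0],
    [0,-0.12,0.45,7,0,0,0],
    [0,-0.12,0.45,11,0,0,0],
    [0,-0.12,0.45,12.8,0,0,0],
    [0,-0.12,0.45,13.2,0,0,0],
    [0,-0.12,0.45,13.2,0,0,0],
    [0,-0.12,0.45,13.2,0,0,0],
    [255,-0.12,0.45,13.2,0,0,0],
    [255,-0.12,0.45,13.2,0,0,0],
    [255,-0.12,0.45,13.2,0,0,0],
    [255,-0.12,0.45,13.2,0,0,0],
    [255,-0.12,0.45,13.2,0,0,0],
    [255,-0.12,0.45,13.2,0,0,0],
    [255,-0.12,0.45,13.2,0,0,0],
    [255,-0.12,0.45,13.2,0,0,0]
  ],
  "force": 30
}}

```text
t: 21.4
tcp_pos: [0.4793, -0.004, 0.0659]
tool_rot: [0.687, 0.727, 0.0, 0.0]
force: [-0.2, 0.2, 5.5]
finger_gap: 0.275
```

```bash
python3 -c "
from h import *
go((.48,-.0055,.24,79.4),(.583,-.302,.24,79.4))
im=manip.snapshot('top');cv2.imwrite('pics/t2.png',cv2.resize(im[180:310,190:450],None,fx=3,fy=3,interpolation=cv2.INTER_CUBIC)[:,:,::-1])"
```

```text
t 21.4 tcp [ 0.4793 -0.004   0.0659] yaw 93.26 F [-0.2  0.2  5.5] gap 0.275 q [-0.24  0.62  1.93  0.    0.59 -0.3 ]
[ -0.15   0.07 -17.41] turn z 0.242 dist 0.174
[-30.34   8.67 -17.4 ] turn z 0.242 dist 0.36
```

View pics/t2.png

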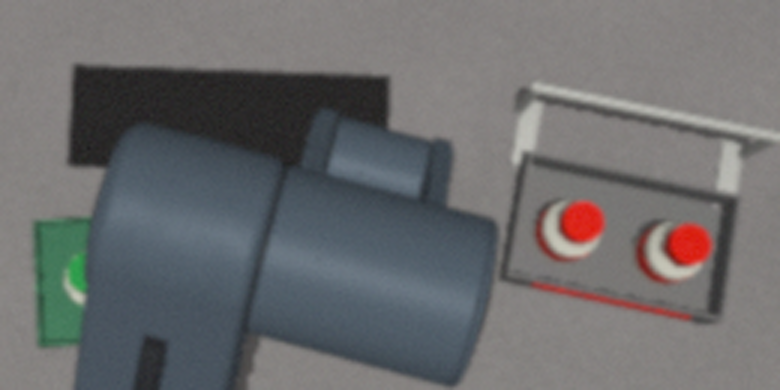

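Emit:
{"fn": "drive_tool", "kwargs": {
  "increments": [
    [255,0,0,-1.5,0,0,0],
    [255,0,0,-5,0,0,0],
    [255,0,0,-9.5,0,0,0],
    [255,0,0,-14,0,0,0],
    [255,-1.5,0.4,-17.2,0,0,0.05],
    [255,-5,1.4,-17.4,0,0,0.1],
    [255,-9,2.6,-17.4,0,0,0.15],
    [255,-13.3,3.8,-17.4,0,0,0.2],
    [255,-17.6,5,-17.4,0,0,0.242],
    [255,-21.9,6.3,-17.4,0,0,0.242],
    [255,-26.2,7.5,-17.4,0,0,0.242],
    [255,-29,8.3,-17.4,0,0,0.242],
    [255,-30.34,8.67,-17.4,0,0,0.242],
    [255,-30.34,8.67,-17.4,0,0,0.242],
    [255,-30.34,8.67,-17.4,0,0,0.242],
    [255,-30.34,8.67,-17.4,0,0,0.242],
    [255,-30.34,8.67,-17.4,0,0,0.242]
  ]
}}

```text
t: 23.15
tcp_pos: [0.5827, -0.3002, 0.2397]
tool_rot: [0.769, 0.639, 0.0, -0.0]
force: [0.6, -0.2, -0.5]
finger_gap: 0.273
```

```bash
python3 -c "
from h import *
go((.583,-.302,.14,79.4))
c=manip.camera_model('wrist');im=manip.snapshot('wrist');cv2.imwrite('pics/w4.png',im[:,:,::-1])
np.savez('w4.npz',mtx=c['mtx'],cam_to_world=c['cam_to_world'])
go()"
```

```text
t 23.15 tcp [ 0.5827 -0.3002  0.2397] yaw 79.5 F [ 0.6 -0.2 -0.5] gap 0.273 q [-0.65  0.56  1.34  0.    1.24 -0.46]
[-0.17  0.07  9.97] turn z 0.002 dist 0.1
t 23.2 tcp [ 0.5828 -0.3005  0.2398] yaw 79.49 F [-0.5 -0.6 -0.7] gap 0.27 q [-0.65  0.56  1.34  0.    1.24 -0.46]
```

View pics/w4.png

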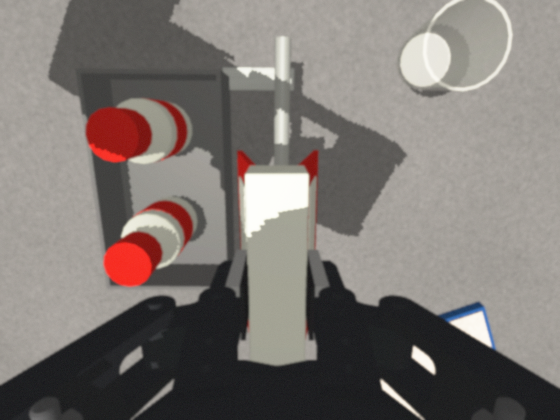

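```bash
python3 -c "
from h import *
c=dict(np.load('w4.npz'));im=cv2.imread('pics/w4.png')
g=cv2.GaussianBlur(im,(1,5),0).mean(2)
X=np.array([.5827,-.3003]);a=np.radians(79.49);tx=np.array([np.cos(a),np.sin(a)]);ty=np.array([np.sin(a),-np.cos(a)])
P=[]
for v in list(range(42,150,9)):
  d=np.diff(g[v,262:304]);l=int(np.argmax(d[:21]))+262.5; r=int(np.argmin(d[12:]))+274.5
  p=ray('wrist',(l+r)/2,v,.109,c)[:2]-X;P.append((v,l,r,p@tx,p@ty))
P=np.array(P);print(P.round(4))
f=np.polyfit(P[:,3],P[:,4],1);print('ty at tx=0',f[1],'slope',f[0])
for u,v,z in [(246,170,.26),(308,170,.26)]+[(238,152,.174),(318,152,.174)]:
  p=ray('wrist',u,v,z,c)[:2]-X;print(u,v,(p@tx).round(4),(p@ty).round(4))
for v in(34,36,38,40): p=ray('wrist',282,v,.109,c)[:2];print(v,((p-X)@tx).round(4))
"
```

```text
[[4.200e+01 2.755e+02 2.885e+02 1.203e-01 5.000e-03]
 [5.100e+01 2.755e+02 2.885e+02 1.142e-01 5.000e-03]
 [6.000e+01 2.755e+02 2.875e+02 1.080e-01 4.700e-03]
 [6.900e+01 2.765e+02 2.745e+02 1.017e-01 2.000e-04]
 [7.800e+01 2.775e+02 2.745e+02 9.530e-02 5.000e-04]
 [8.700e+01 2.815e+02 2.935e+02 8.890e-02 9.400e-03]
 [9.600e+01 2.735e+02 2.895e+02 8.230e-02 4.800e-03]
 [1.050e+02 2.745e+02 2.895e+02 7.570e-02 5.200e-03]
 [1.140e+02 2.765e+02 2.885e+02 6.890e-02 5.600e-03]
 [1.230e+02 2.735e+02 2.905e+02 6.210e-02 5.300e-03]
 [1.320e+02 2.735e+02 2.905e+02 5.520e-02 5.300e-03]
 [1.410e+02 2.735e+02 2.885e+02 4.810e-02 4.500e-03]]
ty at tx=0 0.006328584035443685 slope -0.020130706649129443
246 170 0.0487 -0.01
308 170 0.0487 0.0127
238 152 0.0462 -0.0227
318 152 0.0462 0.0265
34 0.1257
36 0.1244
38 0.123
40 0.1217
```

Emit:
{"fn": "drive_tool", "kwargs": {
  "increments": [
    [255,0,0.15,2,0,0,0],
    [255,0,0.27,4,0,0,0],
    [255,0,0.27,5,0,0,0],
    [255,0,0.27,5.4,0,0,0],
    [255,0,0.27,5.4,0,0,0],
    [255,0,0.27,5.4,0,0,0],
    [255,0,0.27,5.4,0,0,0]
  ]
}}

```text
t: 23.9
tcp_pos: [0.5861, -0.3029, 0.1866]
tool_rot: [0.769, 0.639, 0.0, 0.001]
force: [-0.3, -0.5, -1.0]
finger_gap: 0.27
```

```bash
python3 -c "
from h import *
go()
c=manip.camera_model('wrist');im=manip.snapshot('wrist')
np.savez('w5.npz',mtx=c['mtx'],cam_to_world=c['cam_to_world'])
cv2.imwrite('pics/w5f.png',im[:,:,::-1])
cv2.imwrite('pics/w5.png',cv2.resize(im[50:200,210:350],None,fx=4,fy=4,interpolation=cv2.INTER_CUBIC)[:,:,::-1])
h=cv2.cvtColor(im,cv2.COLOR_RGB2HSV).astype(int)
m=((h[...,0]<8)|(h[...,0]>172))&(h[...,1]>130)&(h[...,2]>60)
for v in range(130,190,4):
  x=np.where(m[v,225:335])[0]+225
  print(v,x.min() if len(x) else None,x.max() if len(x) else None,len(x))
g=im.astype(float).mean(2)
for v in(100,120,130,140): print(v,g[v,262:302].astype(int).tolist())
"
```

```text
t 23.9 tcp [ 0.5861 -0.3029  0.1866] yaw 79.4 F [-0.3 -0.5 -1. ] gap 0.27 q [-0.65  0.62  1.38  0.    1.13 -0.46]
130 None None 0
134 None None 0
138 None None 0
142 None None 0
146 None None 0
150 314 316 3
154 237 317 17
158 238 317 25
162 238 317 32
166 238 317 24
170 238 317 20
174 238 317 14
178 242 312 5
182 None None 0
186 None None 0
100 [87, 89, 89, 90, 95, 105, 112, 116, 118, 119, 121, 121, 124, 126, 128, 127, 125, 122, 119, 119, 117, 116, 112, 105, 99, 92, 92, 92, 95, 92, 93, 90, 93, 93, 92, 90, 93, 91, 92, 92]
120 [89, 88, 89, 89, 97, 105, 114, 119, 120, 133, 158, 187, 216, 232, 235, 229, 221, 211, 202, 194, 182, 168, 150, 124, 101, 94, 92, 91, 88, 92, 92, 92, 93, 91, 92, 92, 89, 93, 112, 141]
130 [88, 88, 86, 89, 97, 115, 138, 156, 175, 197, 217, 226, 233, 236, 234, 229, 219, 210, 200, 193, 181, 167, 148, 122, 103, 94, 92, 90, 91, 90, 89, 87, 88, 89, 90, 94, 93, 97, 111, 141]
140 [89, 90, 90, 94, 115, 149, 180, 195, 205, 212, 219, 226, 232, 235, 233, 226, 217, 208, 199, 192, 180, 165, 146, 122, 99, 93, 93, 90, 90, 91, 90, 91, 88, 88, 88, 89, 91, 94, 101, 107]
```

View pics/w5.png

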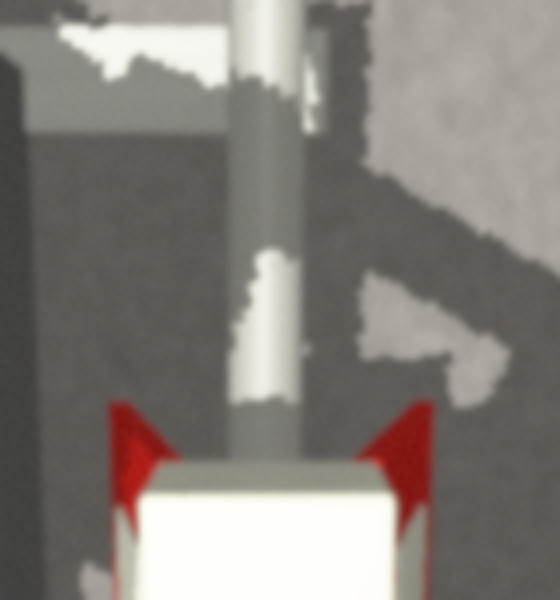

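Emit:
{"fn": "drive_tool", "kwargs": {
  "increments": [
    [255,0,-0.06,0.5,0,0,0],
    [255,0,-0.06,2,0,0,0],
    [255,0,-0.06,3.7,0,0,0],
    [255,0,-0.06,5.2,0,0,0],
    [255,0,-0.06,6,0,0,0],
    [255,0,-0.06,6.2,0,0,0],
    [255,0,-0.06,6.2,0,0,0],
    [255,0,-0.06,6.2,0,0,0]
  ]
}}

```text
t: 24.75
tcp_pos: [0.5855, -0.3028, 0.1241]
tool_rot: [0.769, 0.639, 0.0, 0.001]
force: [-0.2, 0.3, 0.8]
finger_gap: 0.274
```

Emit:
{"fn": "drive_tool", "kwargs": {
  "increments": [
    [255,0,0,0.3,0,0,0],
    [255,0,0,0.5,0,0,0],
    [255,0,0,0.62,0,0,0],
    [255,0,0,0.7,0,0,0],
    [255,0,0,0.76,0,0,0],
    [255,0,0,0.76,0,0,0]
  ]
}}

```text
t: 25.35
tcp_pos: [0.5849, -0.3024, 0.1165]
tool_rot: [0.769, 0.639, -0.0, 0.0]
force: [-1.1, 0.9, 3.6]
finger_gap: 0.272
```

Emit:
{"fn": "drive_tool", "kwargs": {
  "increments": [
    [200,0,0,-0.02,0,0,0],
    [165,0,0,-0.02,0,0,0],
    [150,0,0,-0.02,0,0,0],
    [110,0,0,-0.02,0,0,0],
    [60,0,0,-0.02,0,0,0],
    [30,0,0,-0.02,0,0,0],
    [30,0,0,-0.02,0,0,0],
    [30,0,0,-1.5,0,0,0],
    [30,0,0,-5,0,0,0],
    [30,0,0,-9,0,0,0],
    [30,0,0,-13,0,0,0],
    [30,0,0,-15,0,0,0],
    [30,0,0,-15,0,0,0],
    [30,0,0,-15,0,0,0]
  ]
}}

```text
t: 26.75
tcp_pos: [0.5848, -0.3023, 0.2667]
tool_rot: [0.769, 0.639, 0.0, 0.001]
force: [0.2, -0.4, -0.3]
finger_gap: 0.88
```

```bash
python3 -c "
from h import *
go()
a=manip.snapshot('side')[120:350,180:470];b=manip.snapshot('wrist')
a=cv2.resize(a,(520,412));b=cv2.resize(b,(280,210));o=np.zeros((412,800,3),np.uint8);o[:,:520]=a;o[:210,520:]=b
t=manip.snapshot('top')[190:300,200:460];o[210:328,520:]=cv2.resize(t,(280,118))
cv2.imwrite('pics/fin.png',o[:,:,::-1])"
```

```text
t 26.75 tcp [ 0.5848 -0.3023  0.2667] yaw 79.4 F [ 0.2 -0.4 -0.3] gap 0.88 q [-0.65  0.54  1.3  -0.    1.3  -0.46]
```

View pics/fin.png

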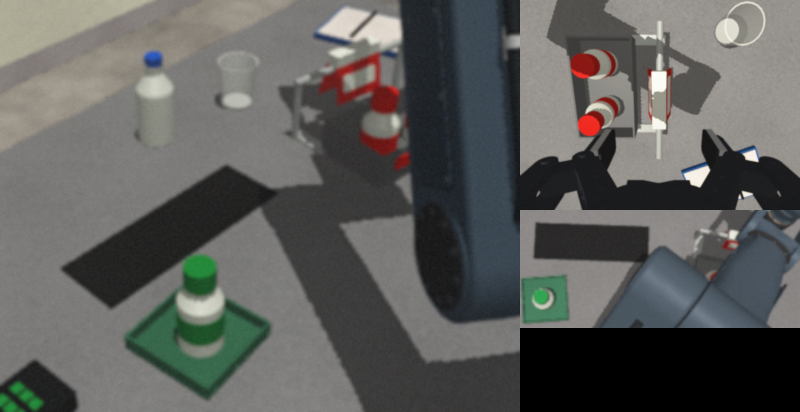

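```bash
python3 -c "
from station import manip
print(manip.sign_off())"
```

```text
the job is handed in; nothing more can be done
None
```

The job is handed in, at about 27 s of the 72 s allowed. The green-capped bottle went into the green tray first and the two red-capped bottles into the reject bin. The quarantine marker went onto the steel bar last.

**Set-downs:** Each bottle was lowered until the wrist force showed contact (8–10 N), at the height I had predicted to within 0.1 mm. The marker touched down at 3.6 N with the tool at 116.5 mm, against 116.9 mm predicted for fully seated.

**Last pictures:** The side, wrist and top views show the mat empty and the green bottle upright in the tray. In the wrist view both red bottles stand in the bin and the marker sits straight across the bar. The wash bottle and beaker look undisturbed, and the gripper is open and clear of everything.

**What disagreed or went unchecked:**
- The wrist camera put the bar about 3.5 mm further across than the fixed cameras did. I settled this by comparing the marker's feet with the bar at nearly the same height before lowering, and corrected by 0.6 mm.
- In the last side and top views the arm hid part of the bin. The marker's seating therefore rests on the wrist view plus the height and force readings.

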